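# Test a pump return spring against the mark

### The job

Stand the blue-capped pump spring upright inside the circle on the spring tester's round plate and let go of it. Then press its cap straight down until the top of the cap is level with the red pointer, not past it, hold it there for about a second, and let the spring come up again, leaving it standing on the plate. Leave the white-capped and yellow-capped springs alone.

Things in the scene. Friction and masses are not known exactly. Their poses are not given: they have to be found in the camera images.
- blue_cap (a point): Centre of the round blue cap (34 wide, 16 tall, flat top) of the wanted spring: upright, 96 mm tall, 0.1-0.2 kg, on a steel foot 48 mm wide. This point is 88 mm above the foot's underside, 8 mm below the cap's top; z up. Grip it by the cap. Below it a 25 mm coil; the steel foot is 32 mm high. Pressed, the cap sinks up to 46 mm: from 3.5 N, plus 0.25 N per mm; it springs back up.
- white_cap (a point): Centre of the white cap of another spring of the same shape; to be left alone.
- yellow_cap (a point): Centre of the yellow cap of another spring of the same shape; to be left alone.
- plate (a point): Centre of the top face of the tester's fixed round steel plate, 100 mm wide, with a thin black circle on it (80 mm wide inside). It lies 34 mm above the table on a grey block 150 (x) by 230 mm (y). z up; the tester's post (14 mm thick, up to 139 mm above the plate) stands 90 mm from this point along its +y.
- mark (a point): Free end, at mid-height, of the fixed red pointer, 8 mm thick and 12 mm wide, that sticks out from a black collar on the tester's post towards the plate's middle, ending 45 mm beside the plate's centre. Its height differs between runs (62 to 80 mm above the plate). Axes as the plate's, z up.

How it is judged:
By the outcome, as a careful person would: the job done as asked, in the order asked, and still so for the second after the job is handed in, with the robot touching nothing.
It also fails if it takes over 51 s, if anything falls off the work surface, if the arm or the gripper's body presses on something with over 40 N, if the wrist force passes 120 N, or if a joint passes its speed limit or range.

### The arm

A 6-joint arm with a two-finger parallel gripper is mounted at the origin on the work surface. World frame = base frame: x ahead of the robot, y to its left, z up, the work surface at z = 0. Lengths are in m, angles in degrees, forces in N, time in s.
With the tool pointing down it reaches from about 0.35 to 0.725 m from the base axis. Payload 6 kg.
Tool frame: the origin (TCP) lies at the very end of the fingers, on their centre line; the grasp point (between the pads) lies 19 mm behind it; x points along the fingers, y is the direction in which the jaws open and shut, and the axes are right-handed (so a half turn about x gives the same grasp; the last joint's range is limited). The gripper opens to 85 mm and grips with 20 to 120 N. Pads are 22 mm wide; open, the fingers measure 114 mm over their backs; the gripper's body (76 mm by 85 mm) begins 54 mm behind the grasp point. The pads swing forward as they close: fully open they stand 13 mm farther back than shut.
Start: joints at [92, 2.303, 4.859, 0, -92.561, -19.12], TCP at [0.177, 0.573, 0.231] pointing down, gripper open.
Joint ranges: [-146.85, 146.85], [-73.84, 115.35], [-62.03, 85.46], [-188.31, 113.3], [-161.28, -10.13], [-171.36, 171.36]. Speed limits (degrees/s): [147.25, 147.25, 172.46, 180, 180, 180].

### API

Orientations are given as a 3x3 rotation matrix whose columns are the frame's x, y, z axes.
In Python, from cell import arm gives the robot as it stands. The module is installed in compiled form; this text tells all that it offers.
- The arm moves only by the tool servo_tool, never from a script. Its argument "rows" is text: rows parted by semicolons, each of 7 numbers parted by spaces: the shift along the tool's x, y, z in cm, then the turn, a rotation vector about the tool's x, y, z in degrees, then the opening, from 0 (shut) to 1 (fully open). In form: tx ty tz ax ay az grip; .... A call has 1 to 8 rows; each row shifts and turns the commanded pose from where the row before left it, along the tool's axes as they then stand; what a row does not reach is not made up. A row lasts 1/10 s, in which the tool goes at most 50 mm and 8.59 degrees, less where a joint would pass 70% of its speed; a pose out of reach is approached as far as the arm can. A call with a gripper value outside its range is refused whole. The fingers move at their own pace and stop on an object; "force" is the grip in N (left out, the last holds). Time passes only in rows, so rows that do not move let the fingers close. It gives the time, the measured TCP pose, the force and the opening at its end, in the units of the state.
- arm.read_state(): the state, without advancing time (a new reading comes with each control period).
- arm.camera(name): name is "scene" or "side" or "wrist"; returns a dict with "pixels" (480x640x3 uint8, blue, green, red), "mtx" (3x3 intrinsics, pixels), "camera_from_world" (4x4, takes a point from world to camera coordinates). Camera axes: x right, y up, looking along -z (the intrinsics and any distortion apply to the point x, -y, -z); pixel columns grow to the right and rows downward; lengths in m; the calibration is good to about 2 mm. A picture is of the moment at which its call begins. There is no depth.
- arm.hand_in(): hands the job in, once; it reports no verdict.
The state is a dict: "clock": time; "joint_pos": joint angles; "joint_vel": joint speeds; "effort": joint torques, N m; "tcp_pos": TCP position; "ee_rot": TCP orientation; "ft_force": force on the tool from outside, world axes, zero at the start; "wrist_torque": the same for the moment, N m; "gripper_width": finger opening in m.
Only numpy, scipy, OpenCV 4.12 (cv2) and the standard library are available. Lean on these libraries where they do the work, as an engineer would, in place of code of your own. Each camera call takes 0.05 s, during which the arm holds its last target. There are 200 camera calls.

## Working session

There is one attempt and no reset: what is moved stays moved. The work goes in short steps, Python scripts to look and compute and a tool call to move; the robot and the scene stay as the last step left them, time stands still between calls to the robot, and variables do not carry over. Pictures are saved under pics/ and viewed, about 8 in all and at most 12, crops included, and the job is handed in when it is done.

Besides the shell and the picture viewer there is one more tool, called after "Request:" as name(argument=value, ...) on one line, values as JSON. servo_tool: Moves the arm, as the interface text tells. Its arguments: {"type":"object","properties":{"rows":{"type":"string"},"force":{"type":"number"}},"required":["rows"]}

```bash
mkdir -p pics
cat > h.py <<'E'
import numpy as np, cv2
from cell import arm
def snap(n,f):
    c=arm.camera(n); cv2.imwrite(f'pics/{f}.png',c['pixels']); np.savez(f'pics/{f}.npz',**c); return c
def load(f): return dict(np.load(f'pics/{f}.npz'))
def proj(c,p):
    q=c['camera_from_world']@np.r_[p,1]; v=c['mtx']@np.array([q[0],-q[1],-q[2]]); return v[:2]/v[2]
def ray(c,uv):
    M=c['camera_from_world']; d=np.linalg.solve(c['mtx'],np.r_[uv,1]); d=np.array([d[0],-d[1],-d[2]])
    R=M[:3,:3]; return -R.T@M[:3,3], R.T@d
def atz(c,uv,z):
    o,d=ray(c,uv); return o+d*(z-o[2])/d[2]
def tri(L):
    A=0;b=0
    for c,uv in L:
        o,d=ray(c,uv); d/=np.linalg.norm(d); P=np.eye(3)-np.outer(d,d); A=A+P; b=b+P@o
    x=np.linalg.solve(A,b); return x,[np.round(proj(c,x)-uv,1) for c,uv in L]
E
python3 - <<'E'
from h import *
np.set_printoptions(precision=4,suppress=True)
s=arm.read_state(); print(s)
for n in('scene','side'):
    c=snap(n,n+'0'); print(n,c.keys(),c['mtx'][0],ray(c,(320,240)))
E
```

```text
{'clock': 0.0, 'joint_pos': array([ 91.9983,   2.3384,   4.8041,  -0.0269, -92.5593, -19.1198]), 'joint_vel': array([-0.0441, -0.058 , -0.0388,  0.0378, -0.0789, -0.0024]), 'effort': array([  0.0001, -36.8215,  34.7416,   6.9324,  -0.0056,  -0.    ]), 'tcp_pos': array([0.1765, 0.5731, 0.2303]), 'ee_rot': array([[-0.0004, -0.2944, -0.9557],
       [-0.0016, -0.9557,  0.2944],
       [-1.    ,  0.0017, -0.0001]]), 'ft_force': array([-0.7343,  0.2823, -0.333 ]), 'wrist_torque': array([-0.0147,  0.0232,  0.0004]), 'gripper_width': 0.08550652800167914}
scene dict_keys(['pixels', 'mtx', 'camera_from_world']) [565.6884   0.     322.3748] (array([1.1024, 0.1719, 0.7425]), array([-0.6659, -0.2199, -0.7129]))
side dict_keys(['pixels', 'mtx', 'camera_from_world']) [504.655    0.     318.2685] (array([ 0.2062, -0.7014,  0.6382]), array([ 0.3447,  0.7407, -0.5767]))
```

View pics/scene0.png

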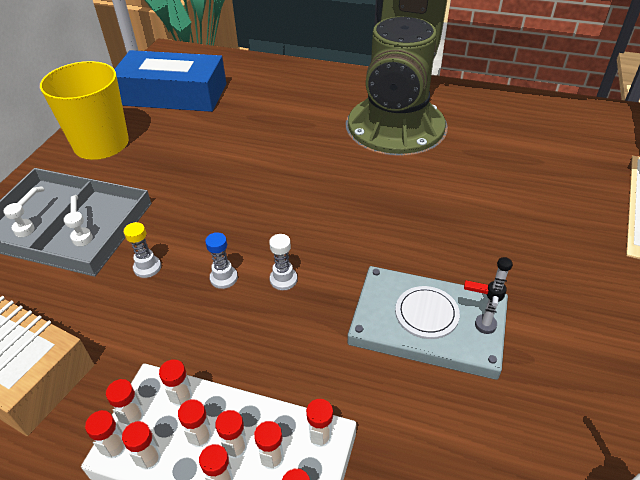

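View pics/side0.png

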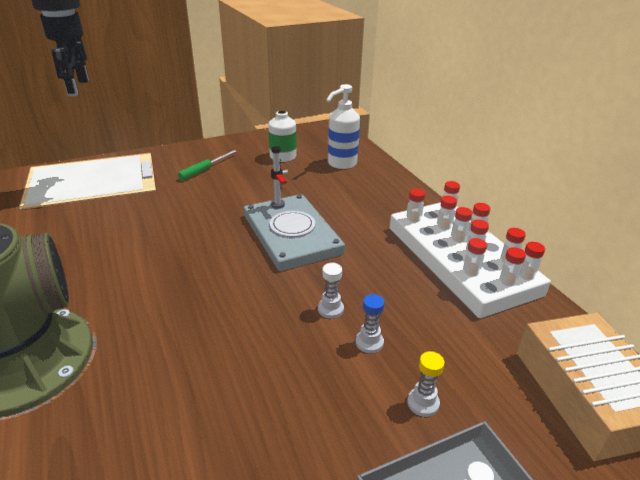

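Scene: caps at blue (217,243), white (280,243) and yellow (135,232); plate (428,311), red pointer about (475,286). Side: blue (373,304), plate (293,223), pointer about (282,179).

```bash
cat > m.py <<'E'
from h import *
np.set_printoptions(precision=4,suppress=True)
def blob(c,lo,hi,near,r=30,big=True):
    h=cv2.cvtColor(c['pixels'],cv2.COLOR_BGR2HSV); m=cv2.inRange(h,lo,hi)
    w=np.zeros_like(m); cv2.circle(w,near,r,255,-1); m&=w
    n,l,s,ce=cv2.connectedComponentsWithStats(m); i=1+np.argmax(s[1:,4]); return ce[i],s[i],(l==i)
if __name__=='__main__':
    S=load('scene0');D=load('side0')
    for nm,lo,hi,a,b in [('blue',(105,120,50),(130,255,255),(217,243),(373,304)),('yel',(22,150,80),(35,255,255),(135,232),(431,364)),('white',(0,0,150),(179,60,255),(280,243),(332,271)),('red',(0,150,60),(8,255,255),(475,286),(282,179))]:
        r=16 if nm=='white' else 22
        A=blob(S,lo,hi,a,r);B=blob(D,lo,hi,b,r); print(nm,A[0],A[1],B[0],B[1],tri([(S,A[0]),(D,B[0])]))
    for c,n in((S,(428,311)),(D,(293,223))):
        b=blob(c,(0,0,185),(179,40,255),n,40); ct=max(cv2.findContours(b[2].astype('uint8'),0,1)[0],key=cv2.contourArea)
        e=cv2.fitEllipse(ct); print('plate',b[0],e,atz(c,np.array(e[0]),.034))
    i1=cv2.resize(S['pixels'][240:360,345:515],None,fx=3.5,fy=3.5,interpolation=2)
    i2=cv2.resize(D['pixels'][140:270,235:350],None,fx=3.2,fy=3.2,interpolation=2)
    o=np.zeros((430,i1.shape[1]+i2.shape[1],3),'uint8');o[:i1.shape[0],:i1.shape[1]]=i1;o[:i2.shape[0],i1.shape[1]:]=i2[:430];print(o.shape)
    cv2.imwrite('pics/crop.png',o[:,:800] if o.shape[1]>800 else o)
    o[:]=0
E
python3 m.py
```

```text
blue [215.8508 242.4171] [205 233  22  20 362] [373.0169 304.161 ] [363 294  21  21 354] (array([ 0.5415, -0.1907,  0.0871]), [array([ 0.6, -0.3]), array([0.6, 0.3])])
yel [134.4848 231.9697] [123 222  23  21 363] [431.2027 363.4498] [419 351  26  26 518] (array([ 0.5572, -0.3311,  0.0873]), [array([ 0.6, -0.2]), array([0.7, 0.2])])
white [279.3017 243.6536] [269 234  21  21 358] [331.9156 268.84  ] [322 262  20  15 225] (array([ 0.5178, -0.0884,  0.0911]), [array([ 1.1, -0.8]), array([1.1, 0.6])])
red [475.7609 286.5565] [464 280  25  14 230] [281.0789 178.6842] [276 174  11  11  76] (array([0.5388, 0.2208, 0.11  ]), [array([ 0.3, -0.3]), array([0.2, 0.2])])
plate [427.1854 312.344 ] ((427.166748046875, 312.8528137207031), (74.03034973144531, 79.67533874511719), 110.83177947998047) [0.5462 0.1601 0.034 ]
plate [292.2661 222.0926] ((292.178955078125, 222.4091796875), (25.043455123901367, 45.39702606201172), 89.25846862792969) [0.5386 0.1587 0.034 ]
(430, 963, 3)
```

View pics/crop.png

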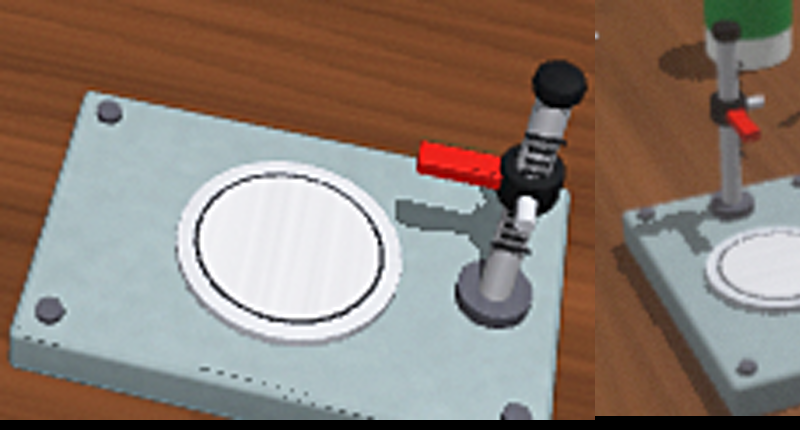

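```bash
cat > fit.py <<'E'
from h import *
from scipy.optimize import minimize
np.set_printoptions(precision=4,suppress=True)
S=load('scene0');D=load('side0')
def red(c):
    p=c['pixels'].astype(float); return np.clip((p[...,2]-np.maximum(p[...,1],p[...,0])-60)/110,0,1)
C=[(S,red(S),(455,270,50,30)),(D,red(D),(265,165,30,30))]
def ren(c,P,win,k=8):
    u=np.array([proj(c,p) for p in P]); u=((u-win[:2]+.5)*k*16).round().astype(np.int32)
    m=np.zeros((win[3]*k,win[2]*k),np.uint8); cv2.fillConvexPoly(m,cv2.convexHull(u),1,shift=4)
    return cv2.resize(m.astype(np.float32),win[2:],interpolation=cv2.INTER_AREA)
def cost(q):
    e=np.array(q[:3])*.01;a=q[3];L=q[4]*.01
    y=np.array([-np.sin(a),np.cos(a),0]);x=np.array([y[1],-y[0],0]);z=np.array([0,0,1])
    P=[e+i*L*y+s*.006*x+t*.004*z for i in(0,1) for s in(-1,1) for t in(-1,1)]
    return sum(((ren(c,P,w)-r[w[1]:w[1]+w[3],w[0]:w[0]+w[2]])**2).sum() for c,r,w in C)
best=min((minimize(cost,[53.9,20.4,11,a,3.0],method='Nelder-Mead',options=dict(initial_simplex=np.array([[53.9,20.4,11,a,3.0]]*6)+np.vstack([np.zeros(5),np.diag([.5,.5,.3,.15,.5])]),maxiter=600)) for a in(-.2,0,.2)),key=lambda r:r.fun)
print(best.x,best.fun)
print([r[w[1]:w[1]+w[3],w[0]:w[0]+w[2]].sum() for c,r,w in C])
for c,u in((S,(427.9,310.9)),(D,(292.2,222.4))):print(atz(c,np.array(u),.034))
a=best.x[3];print('plate from mark',best.x[:2]*.01-.045*np.array([-np.sin(a),np.cos(a)]))
# block corners from scene crop
for u in((85,92),(570,190),(12,335)): print(atz(S,np.array(u)/3.5+(345,240),.03))
E
python3 fit.py
```

```text
[53.9458 20.4687 11.0265  0.0045  3.1844] 38.771821894369836
[np.float64(200.8272727272727), np.float64(41.872727272727275)]
[0.5421 0.1606 0.034 ]
[0.5387 0.1587 0.034 ]
plate from mark [0.5397 0.1597]
[0.4733 0.0503 0.03  ]
[0.4701 0.2775 0.03  ]
[0.619  0.0533 0.03  ]
```

Request:
servo_tool(rows="0 0 0 8.1 0 0 1;0 0 0 8.1 0 0 1;0 0 0 8.1 0 0 1;0 0 0 8.1 0 0 1;0 0 0 8.1 0 0 1;0 0 0 8.1 0 0 1;0 0 0 8.1 0 0 1;0 0 0 8.1 0 0 1", force=30)

```text
clock: 0.9
tcp_pos: [0.1765, 0.5732, 0.2307]
ee_rot: [[-0.0, -0.991, -0.135], [-0.001, -0.135, 0.991], [-1.0, 0.0, -0.001]]
ft_force: [-0.9, 0.7, 0.4]
gripper_width: 0.0855
```

Request:
servo_tool(rows="0 0 0 8.1 0 0 1;0 -1.8 -3.8 0 0 0 1;0 -1.8 -3.8 0 0 0 1;0 -1.8 -3.8 0 0 0 1;0 -1.8 -3.8 0 0 0 1;0 -1.8 -3.8 0 0 0 1;0 -1.8 -3.8 0 0 0 1;0 -1.8 -3.8 0 0 0 1")

```text
clock: 1.7
tcp_pos: [0.3027, 0.3057, 0.231]
ee_rot: [[-0.0, -1.0, -0.0], [-0.0, -0.0, 1.0], [-1.0, 0.0, -0.0]]
ft_force: [0.4, -0.2, 0.3]
gripper_width: 0.085
```

Request:
servo_tool(rows="0 -1.8 -3.8 0 0 0 1;0 -1.8 -3.8 0 0 0 1;0 -1.8 -3.8 0 0 0 1;0 -1.8 -3.8 0 0 0 1;0 -1.8 -3.8 0 0 0 1;0 -1.8 -3.8 0 0 0 1;0 -1.8 -3.8 0 0 0 1;0 0 0 0 0 0 1")

```text
clock: 2.5
tcp_pos: [0.4292, 0.0373, 0.2308]
ee_rot: [[-0.001, -1.0, 0.007], [-0.001, 0.007, 1.0], [-1.0, 0.001, -0.001]]
ft_force: [0.3, 0.2, -0.6]
gripper_width: 0.0852
```

Request:
servo_tool(rows="0 -1.9 -3.8 0 0 0 1;0 -1.9 -3.8 0 0 0 1;0 -1.9 -3.8 0 0 0 1;0 -1.9 -3.8 0 0 0 1;0 -1.9 -3.8 0 0 0 1;0 -1.7 -3.8 0 0 0 1;0 0 0 0 0 0 1;0 0 0 0 0 0 1")

```text
clock: 3.3
tcp_pos: [0.5402, -0.1869, 0.2301]
ee_rot: [[-0.002, -1.0, 0.002], [0.0, 0.002, 1.0], [-1.0, 0.002, 0.0]]
ft_force: [-0.8, 0.5, 0.4]
gripper_width: 0.0853
```

Run:
```python
from m import *
c=snap('wrist','w1'); print(arm.read_state()['tcp_pos'],arm.read_state()['ee_rot'],proj(c,[.5415,-.1907,.088]),ray(c,(320,240)))
h=cv2.cvtColor(c['pixels'],cv2.COLOR_BGR2HSV); m=cv2.inRange(h,(105,120,50),(130,255,255))
n,l,s,ce=cv2.connectedComponentsWithStats(m)
for i in range(1,n):
    if s[i,4]>200: print(ce[i],s[i],atz(c,ce[i],.088))
S=load('scene0');D=load('side0')
```

```text
[ 0.5402 -0.1862  0.2308] [[-0.001  -1.      0.0004]
 [ 0.0002  0.0004  1.    ]
 [-1.      0.001   0.0002]] [314.7145 220.1796] (array([ 0.5409, -0.2659,  0.3732]), array([-0.0129,  0.3095, -0.9509]))
[315.2968 219.1966] [ 296  198   40   42 1287] [ 0.541  -0.1916  0.088 ]
```

View pics/w1.png

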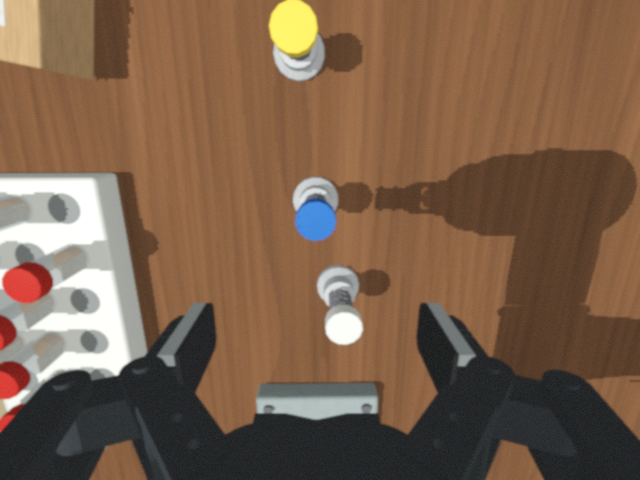

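Wrist view: blue cap at (315,219), agreeing within 1 mm with the two fixed cameras; fingers have free room in x.

Request:
servo_tool(rows="2.5 -0.1 -0.45 0 0 0 1;3.5 0 0 0 0 0 1;3.5 0 0 0 0 0 1;3 0 0 0 0 0 1;2 0 0 0 0 0 1;1.9 0 0 0 0 0 1;0 0 0 0 0 0 1;0 0 0 0 0 0 1")

```text
clock: 4.15
tcp_pos: [0.5416, -0.1903, 0.0684]
ee_rot: [[0.001, -1.0, -0.001], [-0.001, -0.001, 1.0], [-1.0, -0.001, -0.001]]
ft_force: [0.2, -0.6, 1.2]
gripper_width: 0.0856
```

Request:
servo_tool(rows="0 0 0 0 0 0 0;0 0 0 0 0 0 0;0 0 0 0 0 0 0;0 0 0 0 0 0 0;0 0 0 0 0 0 0;0 0 0 0 0 0 0;0 0 0 0 0 0 0;0 0 0 0 0 0 0", force=30)

```text
clock: 4.95
tcp_pos: [0.5416, -0.1913, 0.0677]
ee_rot: [[0.001, -1.0, 0.0], [-0.0, 0.0, 1.0], [-1.0, -0.001, -0.0]]
ft_force: [-1.0, 0.1, 3.3]
gripper_width: 0.0333
```

Run:
```python
from m import *
c=snap('side','s2'); cv2.imwrite('pics/s2c.png',cv2.resize(c['pixels'][200:380,280:480],None,fx=3,fy=3,interpolation=2)); s=arm.read_state();print(s['tcp_pos'],s['ft_force'],s['gripper_width'])
```

```text
[ 0.5415 -0.1913  0.0676] [-0.5649  0.4201  3.2497] 0.03286075594562224
```

View pics/s2c.png

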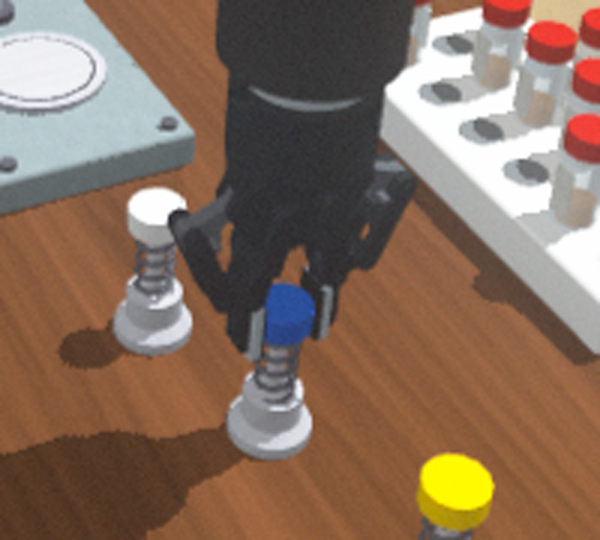

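Grip looks good: width 33 mm, cap between both pads, spring upright. Lift over the white one and carry.

Request:
servo_tool(rows="-1 0 0 0 0 0 0;-2.5 0 0 0 0 0 0;-3 0 0 0 0 0 0;-3 0 0 0 0 0 0;-3 0 0 0 0 0 0;-1.5 0 0 0 0 0 0;0 0 0 0 0 0 0;0 0 0 0 0 0 0")

```text
clock: 5.8
tcp_pos: [0.541, -0.1908, 0.2056]
ee_rot: [[-0.002, -1.0, 0.0], [0.001, 0.0, 1.0], [-1.0, 0.002, 0.001]]
ft_force: [0.3, -0.2, -2.1]
gripper_width: 0.0329
```

Request:
servo_tool(rows="0 0 1.5 0 0 0 0;0 0 3 0 0 0 0;0 0 4 0 0 0 0;0 0 4 0 0 0 0;0 0 4 0 0 0 0;0 0 4 0 0 0 0;0 0 4 0 0 0 0;0 0 4 0 0 0 0")

```text
clock: 6.6
tcp_pos: [0.5402, 0.0959, 0.2055]
ee_rot: [[-0.003, -1.0, -0.0], [-0.001, -0.0, 1.0], [-1.0, 0.003, -0.001]]
ft_force: [0.3, 0.4, -1.1]
gripper_width: 0.0326
```

Request:
servo_tool(rows="0 0.1 3 0 0 0 0;0 0 2 0 0 0 0;0 0 1 0 0 0 0;0 0 0.5 0 0 0 0;0 0 0 0 0 0 0;0 0 0 0 0 0 0;0 0 0 0 0 0 0;0 0 0 0 0 0 0")

```text
clock: 7.4
tcp_pos: [0.5405, 0.1581, 0.2074]
ee_rot: [[0.0, -1.0, 0.001], [-0.0, 0.001, 1.0], [-1.0, -0.0, -0.0]]
ft_force: [0.6, -0.6, -1.6]
gripper_width: 0.0332
```

Run:
```python
from m import *
s=arm.read_state();print(s['clock'],s['tcp_pos'],s['ft_force'],s['gripper_width'])
S=snap('scene','sc3');D=snap('side','s3')
u=[]
for c in(S,D):
    p=proj(c,s['tcp_pos']+[0,0,.019]); b=blob(c,(105,120,50),(130,255,255),tuple(int(v) for v in p),40); u.append(b); print(p,b[0],b[1])
print(tri([(S,u[0][0]),(D,u[1][0])]))
a=S['pixels'][180:340,360:520];b=D['pixels'][90:250,210:370]
cv2.imwrite('pics/j3.png',cv2.resize(np.hstack([a,b]),None,fx=2.5,fy=2.5,interpolation=2))
```

```text
7.4 [0.5405 0.1581 0.2074] [ 0.5732 -0.6397 -1.6218] 0.03320982629195433
[443.1993 220.2821] [453.9821 222.5893] [450 213   7  20  56]
[291.9068 140.2006] [292.7865 139.6458] [286 133  15  14 192]
(array([0.5442, 0.1702, 0.2248]), [array([-2.1,  2.2]), array([-1.4, -1.4])])
```

View pics/j3.png

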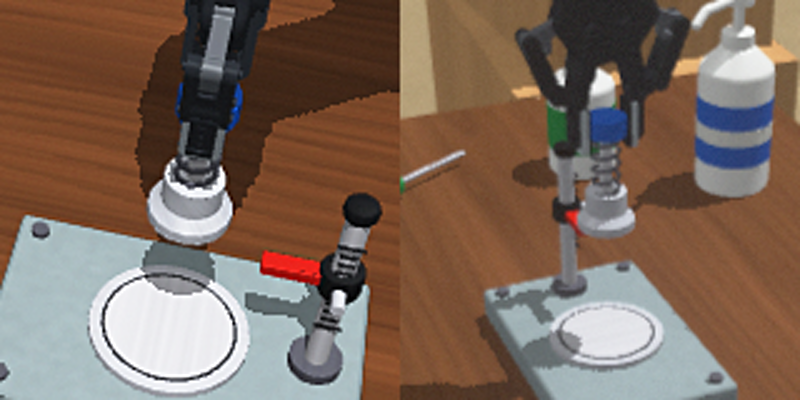

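Spring hangs upright above the plate, pointer clear at its side. Lower.

Request:
servo_tool(rows="1.5 0 0.15 0 0 0 0;2.5 0 0 0 0 0 0;2.5 0 0 0 0 0 0;2 0 0 0 0 0 0;1 0 0 0 0 0 0;0.6 0 0 0 0 0 0;0 0 0 0 0 0 0;0 0 0 0 0 0 0")

```text
clock: 8.3
tcp_pos: [0.541, 0.1604, 0.1073]
ee_rot: [[0.001, -1.0, 0.0], [0.0, 0.0, 1.0], [-1.0, -0.001, 0.0]]
ft_force: [0.0, 0.1, -0.9]
gripper_width: 0.0331
```

Request:
servo_tool(rows="0.1 0 0 0 0 0 0;0.1 0 0 0 0 0 0;0 0 0 0 0 0 0;0 0 0 0 0 0 0")

```text
clock: 8.7
tcp_pos: [0.5405, 0.1603, 0.1045]
ee_rot: [[0.0, -1.0, 0.0], [0.0, 0.0, 1.0], [-1.0, -0.0, 0.0]]
ft_force: [-0.1, -0.1, -2.0]
gripper_width: 0.0328
```

Request:
servo_tool(rows="0.1 0 0 0 0 0 0;0.1 0 0 0 0 0 0;0 0 0 0 0 0 0;0 0 0 0 0 0 0")

```text
clock: 9.1
tcp_pos: [0.5404, 0.1603, 0.1022]
ee_rot: [[-0.0, -1.0, 0.0], [-0.0, 0.0, 1.0], [-1.0, 0.0, -0.0]]
ft_force: [0.1, 0.2, -0.9]
gripper_width: 0.0328
```

Request:
servo_tool(rows="0.1 0 0 0 0 0 0;0 0 0 0 0 0 0;0 0 0 0 0 0 0")

```text
clock: 9.4
tcp_pos: [0.5406, 0.1603, 0.102]
ee_rot: [[0.001, -1.0, 0.0], [0.0, 0.0, 1.0], [-1.0, -0.001, 0.0]]
ft_force: [-2.2, 0.2, 3.5]
gripper_width: 0.0332
```

Contact (3.5 N). Release, then rise.

Request:
servo_tool(rows="0 0 0 0 0 0 0.6;0 0 0 0 0 0 0.6;0 0 0 0 0 0 0.8;0 0 0 0 0 0 0.8;-0.5 0 0 0 0 0 0.9;-2 0 0 0 0 0 0.9;-3 0 0 0 0 0 0.9;-2 0 0 0 0 0 0.9")

```text
clock: 10.2
tcp_pos: [0.541, 0.1603, 0.1789]
ee_rot: [[0.002, -1.0, 0.0], [0.0, 0.0, 1.0], [-1.0, -0.002, 0.0]]
ft_force: [-0.4, 0.2, -0.9]
gripper_width: 0.0767
```

Request:
servo_tool(rows="-0.5 0 0 0 0 0 0;0 0 0 0 0 0 0;0 0 0 0 0 0 0;0 0 0 0 0 0 0;0 0 0 0 0 0 0;0 0 0 0 0 0 0;0 0 0 0 0 0 0;0 0 0 0 0 0 0")

```text
clock: 11.0
tcp_pos: [0.5404, 0.1603, 0.1812]
ee_rot: [[-0.0, -1.0, 0.0], [-0.0, 0.0, 1.0], [-1.0, 0.0, -0.0]]
ft_force: [0.2, 0.1, -0.0]
gripper_width: 0.0001
```

Run:
```python
from m import *
s=arm.read_state();print(s['clock'],s['tcp_pos'],s['ft_force'],s['gripper_width'])
S=snap('scene','sc4');D=snap('side','s4');W=snap('wrist','w4')
u=[]
for c in(S,D,W):
    p=proj(c,[.5405,.16,.122]); b=blob(c,(105,120,50),(130,255,255),tuple(int(v) for v in p),40); u.append(b[0]); print(p,b[0],b[1],atz(c,b[0],.122))
print(tri([(S,u[0]),(D,u[1])]))
a=S['pixels'][200:360,370:530];b=D['pixels'][110:270,220:380]
cv2.imwrite('pics/j4.png',cv2.resize(np.hstack([a,b]),None,fx=2.5,fy=2.5,interpolation=2))
```

```text
11.0 [0.5404 0.1603 0.1812] [ 0.2414  0.0788 -0.0145] 9.483918347008663e-05
[434.7735 272.8153] [434.9749 273.341 ] [423 262  25  24 478] [0.5414 0.1604 0.122 ]
[292.2256 186.5347] [291.5376 186.3978] [284 180  16  14 186] [0.5394 0.1611 0.122 ]
[316.6687 259.8114] [317.6563 259.5839] [ 291  231   54   59 2415] [0.5399 0.1598 0.122 ]
(array([0.54  , 0.1609, 0.1214]), [array([ 0.4, -0.4]), array([0.3, 0.2])])
```

View pics/j4.png

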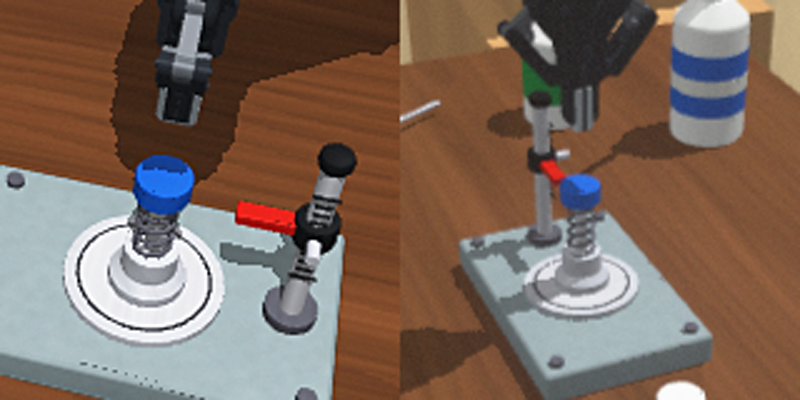

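Spring stands free within the circle, fingers shut above it. Now refine the pointer height against the cap's known height with the same fit in all three views.

```bash
cat > fit2.py <<'E'
from h import *
from scipy.optimize import minimize
np.set_printoptions(precision=4,suppress=True)
V={n:load(n) for n in('sc4','s4','w4')}
def soft(c,ch):
    p=c['pixels'].astype(float); o=[i for i in range(3) if i!=ch]; d=p[...,ch]-np.maximum(p[...,o[0]],p[...,o[1]]); return np.clip((d-15)/70,0,1) if ch==0 else np.clip((d-60)/80,0,1)
def win(c,p,h): u=proj(c,p).astype(int); x0,y0=np.maximum(u-h,0); return (x0,y0,min(x0+2*h,640)-x0,min(y0+2*h,480)-y0)
def ren(c,P,w,k=8):
    u=np.array([proj(c,p) for p in P]); u=((u-w[:2]+.5)*k*16).round().astype(np.int32)
    m=np.zeros((w[3]*k,w[2]*k),np.uint8); cv2.fillConvexPoly(m,cv2.convexHull(u),1,shift=4)
    return cv2.resize(m.astype(np.float32),tuple(int(v) for v in w[2:]),interpolation=cv2.INTER_AREA)
th=np.linspace(0,2*np.pi,48,endpoint=False)
def cap(q): return [np.array(q)*.01+[.017*np.cos(t),.017*np.sin(t),s] for t in th for s in(-.008,.008)]
def ptr(q):
    e=np.array(q[:3])*.01;a=q[3];L=q[4]*.01;y=np.array([-np.sin(a),np.cos(a),0]);x=np.array([y[1],-y[0],0]);z=np.array([0,0,1])
    return [e+i*L*y+s*.006*x+t*.004*z for i in(0,1) for s in(-1,1) for t in(-1,1)]
def fit(f,ch,q0,st,names,ctr,H):
    C=[(V[n],soft(V[n],ch),win(V[n],ctr,H[n])) for n in names]
    cost=lambda q:sum(((ren(c,f(q),w)-r[w[1]:w[1]+w[3],w[0]:w[0]+w[2]])**2).sum()/max(1,r[w[1]:w[1]+w[3],w[0]:w[0]+w[2]].sum()) for c,r,w in C)
    r=minimize(cost,q0,method='Nelder-Mead',options=dict(initial_simplex=np.vstack([q0,np.array(q0)+np.diag(st)]),maxiter=800))
    print(ch,names,r.x,r.fun)
if __name__=='__main__':
  for N in(('sc4','s4'),('sc4','s4','w4'),('s4','w4')):
    fit(cap,0,[54,16,12.2],[.3,.3,.3],N,[.54,.16,.122],dict(sc4=22,s4=16,w4=45))
    fit(ptr,2,[53.95,20.45,11,0,3.2],[.3,.3,.3,.1,.3],N,[.54,.22,.11],dict(sc4=22,s4=16,w4=50))
E
python3 fit2.py
```

```text
0 ('sc4', 's4') [54.0164 16.0462 12.1944] 0.2621665073304544
2 ('sc4', 's4') [53.9569 20.5832 11.0604  0.0193  3.0578] 0.471068672457936
0 ('sc4', 's4', 'w4') [54.0161 16.049  12.1666] 0.4014326805104065
2 ('sc4', 's4', 'w4') [54.7364 21.537  11.063   0.2628 -0.    ] 98.69665712110768
0 ('s4', 'w4') [53.9811 16.0272 12.2119] 0.3322575111602395
2 ('s4', 'w4') [54.6149 21.5887 11.1369  0.278   0.0002] 98.51840211251321
```

View pics/w4.png

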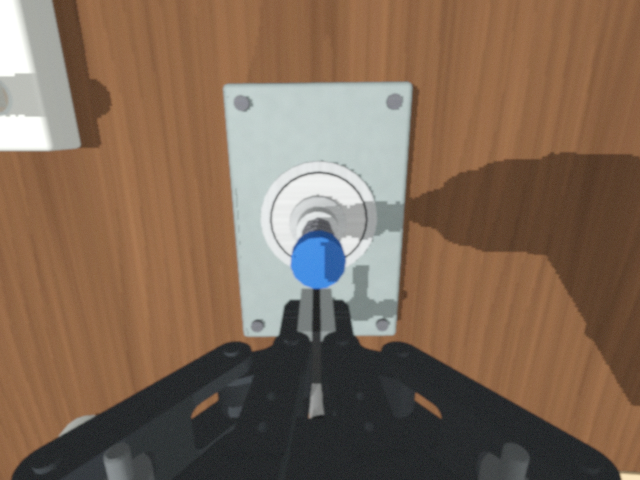

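Wrist view: cap under the shut fingertips, pointer hidden by the gripper. Pointer mid z ≈ 0.1106 (cap fit gives 0.1219 against a true 0.122, so trustworthy to ~1 mm).

Request:
servo_tool(rows="1 0 0 0 0 0 0;1.5 0 0 0 0 0 0;1.2 0 0 0 0 0 0;0.7 0 0 0 0 0 0;0.4 0 0 0 0 0 0;0 0 0 0 0 0 0;0 0 0 0 0 0 0;0 0 0 0 0 0 0")

```text
clock: 11.95
tcp_pos: [0.5408, 0.1604, 0.134]
ee_rot: [[0.001, -1.0, 0.0], [0.0, 0.0, 1.0], [-1.0, -0.001, 0.0]]
ft_force: [0.3, -0.4, 0.6]
gripper_width: 0.0002
```

Request:
servo_tool(rows="0.1 0 0 0 0 0 0;0.1 0 0 0 0 0 0;0.1 0 0 0 0 0 0;0.1 0 0 0 0 0 0;0.1 0 0 0 0 0 0;0 0 0 0 0 0 0;0 0 0 0 0 0 0")

```text
clock: 12.65
tcp_pos: [0.5406, 0.1603, 0.1287]
ee_rot: [[0.001, -1.0, 0.0], [0.0, 0.0, 1.0], [-1.0, -0.001, 0.0]]
ft_force: [-0.5, -0.3, 3.0]
gripper_width: 0.0001
```

Request:
servo_tool(rows="0.2 0 0 0 0 0 0;0.3 0 0 0 0 0 0;0.3 0 0 0 0 0 0;0.3 0 0 0 0 0 0;0.2 0 0 0 0 0 0;0.1 0 0 0 0 0 0;0 0 0 0 0 0 0;0 0 0 0 0 0 0")

```text
clock: 13.45
tcp_pos: [0.5407, 0.1603, 0.1149]
ee_rot: [[0.001, -1.0, 0.0], [0.0, 0.0, 1.0], [-1.0, -0.001, 0.0]]
ft_force: [-1.6, 0.2, 7.8]
gripper_width: -0.0003
```

```bash
cat > chk.py <<'E'
import sys
from fit2 import *
k=sys.argv[1]
z=[];f=[]
for i in range(2):
    s=arm.read_state();z.append(s['tcp_pos']);f.append(s['ft_force'])
    n=('scene','side')[i]; V[('sc4','s4')[i]]=snap(n,f'{n}{k}')
print(s['clock'],z,f)
ctr=[.54,.16,z[0][2]-.008]
fit(cap,0,[54,16,ctr[2]*100],[.3,.3,.3],('sc4','s4'),ctr,dict(sc4=22,s4=16))
fit(ptr,2,[53.95,20.5,11,0,3.2],[.3,.3,.3,.1,.3],('sc4','s4'),[.54,.22,.11],dict(sc4=22,s4=16))
a=V['sc4']['pixels'][200:360,370:530];b=V['s4']['pixels'][110:270,220:380]
cv2.imwrite(f'pics/j{k}.png',cv2.resize(np.hstack([a,b]),None,fx=2.5,fy=2.5,interpolation=2))
E
python3 chk.py 5
```

```text
13.5 [array([0.5407, 0.1603, 0.1149]), array([0.5407, 0.1603, 0.1149])] [array([-1.6324,  0.2056,  7.7885]), array([-1.5704, -0.1486,  7.2168])]
0 ('sc4', 's4') [53.9819 16.0429 10.5222] 1.6177636689299058
2 ('sc4', 's4') [53.9507 20.6001 11.015   0.0403  3.0363] 0.5448305458124325
```

View pics/j5.png

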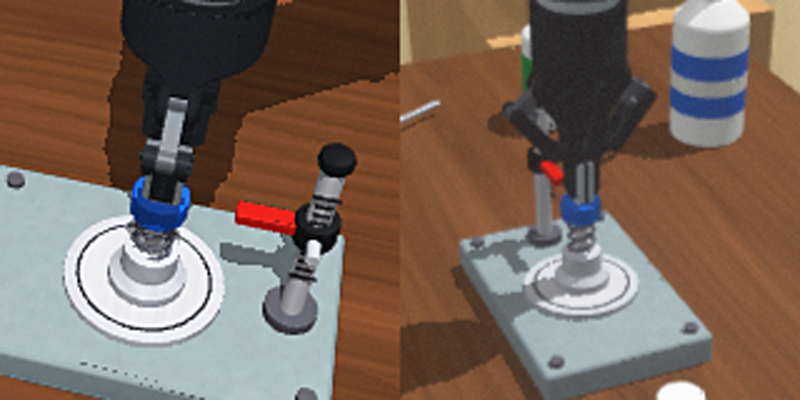

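Cap pressed straight, top at ≈0.115; pointer fits 0.1102–0.1106. Go down 3.6 mm more and hold.

Request:
servo_tool(rows="0.1 0 0 0 0 0 0;0.1 0 0 0 0 0 0;0.1 0 0 0 0 0 0;0.06 0 0 0 0 0 0;0 0 0 0 0 0 0;0 0 0 0 0 0 0;0 0 0 0 0 0 0;0 0 0 0 0 0 0")

```text
clock: 14.35
tcp_pos: [0.5408, 0.1603, 0.1115]
ee_rot: [[0.001, -1.0, 0.0], [0.0, 0.0, 1.0], [-1.0, -0.001, 0.0]]
ft_force: [-2.1, -0.6, 8.2]
gripper_width: -0.0001
```

```bash
python3 chk.py 6
```

```text
14.4 [array([0.5408, 0.1603, 0.1115]), array([0.5408, 0.1603, 0.1115])] [array([-2.1104, -0.5631,  8.1676]), array([-3.1065, -0.4176,  8.309 ])]
0 ('sc4', 's4') [53.9797 16.0404 10.2318] 1.601331151075011
2 ('sc4', 's4') [53.9521 20.6068 11.0027  0.0438  2.999 ] 0.7079804420183086
```

Request:
servo_tool(rows="0 0 0 0 0 0 0;0 0 0 0 0 0 0;0 0 0 0 0 0 0;0 0 0 0 0 0 0;0 0 0 0 0 0 0;0 0 0 0 0 0 0")

```text
clock: 15.05
tcp_pos: [0.5408, 0.1603, 0.1115]
ee_rot: [[0.001, -1.0, 0.0], [0.0, 0.0, 1.0], [-1.0, -0.001, 0.0]]
ft_force: [-1.6, 0.4, 8.3]
gripper_width: 0.0005
```

Request:
servo_tool(rows="0.05 0 0 0 0 0 0;0 0 0 0 0 0 0;0 0 0 0 0 0 0;0 0 0 0 0 0 0;0 0 0 0 0 0 0;0 0 0 0 0 0 0;0 0 0 0 0 0 0;0 0 0 0 0 0 0")

```text
clock: 15.85
tcp_pos: [0.5408, 0.1603, 0.1111]
ee_rot: [[0.001, -1.0, 0.0], [0.0, 0.0, 1.0], [-1.0, -0.001, 0.0]]
ft_force: [-1.1, -0.1, 7.8]
gripper_width: 0.0
```

Request:
servo_tool(rows="0 0 0 0 0 0 0;0 0 0 0 0 0 0;-0.2 0 0 0 0 0 0;-0.3 0 0 0 0 0 0;-0.3 0 0 0 0 0 0;-0.3 0 0 0 0 0 0;-0.3 0 0 0 0 0 0;-0.3 0 0 0 0 0 0")

```text
clock: 16.65
tcp_pos: [0.5405, 0.1603, 0.1272]
ee_rot: [[0.0, -1.0, 0.0], [-0.0, 0.0, 1.0], [-1.0, -0.0, -0.0]]
ft_force: [-0.5, -0.0, 4.1]
gripper_width: 0.0001
```

Request:
servo_tool(rows="-0.3 0 0 0 0 0 0;-0.5 0 0 0 0 0 0;-1 0 0 0 0 0 0;-2 0 0 0 0 0 0;-2 0 0 0 0 0 0;-2 0 0 0 0 0 0;0 0 0 0 0 0 0;0 0 0 0 0 0 0")

```text
clock: 17.45
tcp_pos: [0.5404, 0.1604, 0.2053]
ee_rot: [[-0.0, -1.0, 0.0], [0.001, 0.0, 1.0], [-1.0, 0.0, 0.001]]
ft_force: [0.4, -0.0, -0.2]
gripper_width: -0.0
```

```bash
python3 chk.py 7
```

```text
17.5 [array([0.5404, 0.1604, 0.2053]), array([0.5401, 0.1603, 0.2044])] [array([ 0.429 , -0.0391, -0.1547]), array([ 0.41  , -0.4452, -1.1793])]
0 ('sc4', 's4') [45.0085 22.2935 11.2098] 0.0
2 ('sc4', 's4') [53.9636 20.6677 11.07    0.0258  2.9794] 0.4875564972969747
```

View pics/j7.png

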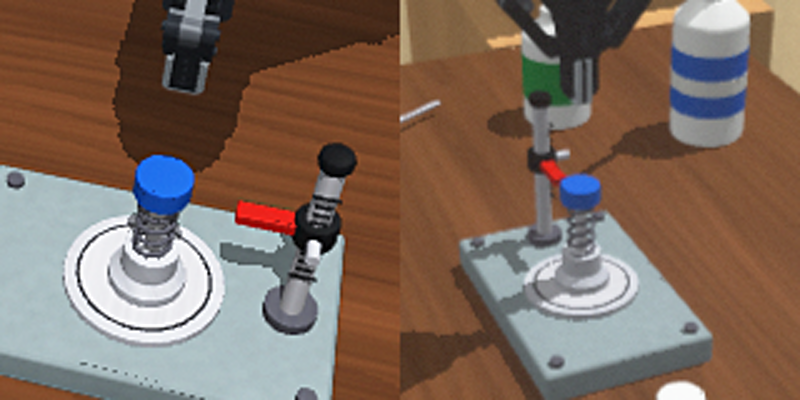

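The spring is back up and standing inside the circle with the gripper clear above it. (The cap fit was started at the wrong height because the script assumed the cap was at the TCP, so I ignore that value.) Handing in.

```bash
python3 -c "
from cell import arm; print(arm.hand_in())"
```

```text
the job is handed in; nothing more can be done
None
```

I stood the blue-capped spring inside the circle on the plate and let go. I then pressed its cap with the shut fingertips to the pointer, held it, and raised the gripper clear. The job was handed in at about 17.5 s. I saw no contact with the white or yellow springs.

- **Press height:** the cap top was held at z = 0.1115 m for over 1 s, then at 0.1111 m for about 1 s. The final fingertip force was about 8 N, close to the 8.2 N expected for 19 mm of travel.
- **Pointer height:** the camera fits put its mid-height at 0.1100 to 0.1107 m. The cap top therefore stopped level with it or up to about 1 mm above, not past.
- **After release:** the last picture shows the spring fully up and upright inside the circle, with nothing touching it.

Two cap fits did not hold up:
- **While pressed:** the fit read about 1.5 mm low because the fingers hid part of the cap. I used the arm's own height and force readings instead.
- **After release:** the last cap fit started at the wrong height and gave no usable value, so the final check of the cap is by eye only.

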